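Spot-check a germination plate with a contact thermometer

TASK

Check the germination plate at its marked point: lift the glass bell with the red collar off the blotter with the red dot and stand it gently, upright, in the green tray. Then take the yellow contact thermometer out of its stand and hold it upright with its tip on the middle of the red dot, pressing lightly so that the sprung tip goes in about half way, never hard. Finish while still holding it there like that, and leave the other bells and the two seed jars beside the plate where they are.

Things in the scene. Friction and masses are not known exactly. Their poses are not given: they have to be found in the camera images.
- plate: Bench germination plate, fixed: white housing 300 mm deep (x) and 340 mm wide (y), bare aluminium top 70 mm above the table; a blue control panel on the -x side. Four round blotters lie on it in two rows of two, 130 mm apart in x and 156 mm in y, each under a glass bell. Origin at the centre of its underside, z up.
- blotter: White paper blotter disc with the red dot, fixed flat on the plate, 80 mm across, 2 mm thick, no seeds on it. Which of the four places it has varies. Origin at the centre of its underside (on the plate's top).
- spot (a point): Middle of the red dot (28 mm across) on top of the blotter, 72 mm above the table. At the start it is under the bell with the red collar and shows through the glass.
- bell: Clear glass germination bell over the red dot, loose, the one to move: 115 mm tall, 100 mm across at the foot (open underneath, 2.5 mm glass), straight-sided to 36 mm, then rounding in to a 24 mm neck. A red rubber collar 32 mm across covers the neck from 84 to 113 mm height: grip it there. Origin at the centre of the foot, z up. About 160 g.
- tray: Green plastic tray, fixed, 180 mm (x) by 170 mm (y), 30 mm high, walls and floor 5 mm thick, empty; on the left or the right of the plate. Origin at the centre of its underside.
- stand: Fixed thermometer stand on the other side of the plate: steel foot 120 x 90 mm, black block 45 x 45 mm, 100 mm long, that leans 20 degrees (0.35 rad) with its top towards the stand's own -x side. A 13 mm bore runs down the block's axis. Origin under the centre of the foot, z up.
- probe: Yellow pen thermometer, 95 g, tip down in the leaning stand; draw it out 85 mm or more along its axis. Origin: free end of the tip when out; z up along the probe, y level in the stand. From the origin: copper tip 0-3 mm (10 mm wide), shank 10 mm wide 12-85, black collar 22 mm wide 85-92 (rests on the block), square yellow handle 92-172, 22 x 22 mm, flats facing x and y.
- probe_grip (a point): Point to grip: on the probe's axis, in the middle of the square handle, 130 mm above the tip's free end. Axes as those of probe.
- tip (a point): Centre of the end face of the copper tip; it moves with the sprung tip.
- probe_spring (a joint): How far the sprung tip is pushed into the probe, m: 0 is right out, 0.010 is fully in. It takes about 1 N to start and 500 N/m from there: 3.5 N half way, 6 N fully in, and beyond that the contact is rigid.
- bell_b: Another bell, over a blotter with seeds; leave it alone. Same size and origin as bell, but with a black collar.
- bell_c: As bell_b; leave it alone.
- bell_d: As bell_b; leave it alone.
- jar_a: Closed clear seed jar with a green screw lid, 74 mm across, 126 mm tall, beyond the left or right end of the plate; leave it alone. Origin at the centre of its underside.
- jar_b: Closed clear seed jar with a yellow screw lid, 74 mm across, 126 mm tall, beyond the left or right end of the plate; leave it alone. Origin at the centre of its underside.

How it is judged:
On the way, in this order (a step that is already met when the one before it is completed fails the run):
1. the bell with the red collar stands upright in the green tray, let go (x of bell in the frame of tray between -0.05 and 0.05 m and y of bell in the frame of tray between -0.05 and 0.05 m and z of bell in the frame of tray below 0.009 m and angle between bell's own z axis and vertical below 0.06 rad and contact force between the fingers and bell below 0.05 N and linear speed of bell below 0.03 m/s), for 0.3 s.
2. the fingers hold the thermometer clear of its stand (contact force between the fingers and probe above 2 N and contact force between probe and stand below 0.05 N and distance of probe from where it was at the start of the episode above 0.08 m), for 0.2 s.
At the end, for the whole second after the job is handed in: Thermometer in the fingers, upright within 0.12 rad, touching only the blotter, tip within 9 mm of the dot's middle, sprung tip 2 to 8.5 mm in; the red-collared bell upright and still on the tray's floor, let go; other bells and jars within 20 mm of their start (all of step 1 and horizontal distance between tip and spot below 0.009 m and angle between probe's own z axis and vertical below 0.12 rad and value of joint probe_spring between 0.002 and 0.0085 m and contact force between probe and blotter above 0.5 N and contact force between the fingers and probe above 3 N and contact force between probe and plate below 0.1 N and contact force between probe and stand below 0.1 N and distance of each of bell_b, bell_c, bell_d, jar_a, jar_b from where it was at the start of the episode below 0.02 m); the arm keeps its last pose, push and grip.
It fails at once if another bell or a jar is moved by more than 20 mm (distance of any of bell_b, bell_c, bell_d, jar_a, jar_b from where it was at the start of the episode above 0.02 m).
It fails at once if the bell is tipped over (leans more than 0.5 rad) (angle between bell's own z axis and vertical above 0.5 rad).
It fails at once if the bell is dropped or banged into the tray (over 60 N, as from 3 cm up) (contact force between bell and tray above 60 N).
It fails at once if the thermometer is pressed hard on the blotter (over 15 N) (contact force between probe and blotter above 15 N).
It also fails if it takes over 64 s, if anything falls off the work surface, if the arm or the gripper's body presses on something with over 40 N, if the wrist force passes 120 N, or if a joint passes its speed limit or range.

ROBOT

A 7-joint arm with a two-finger parallel gripper is mounted at the origin on the work surface. World frame = base frame: x ahead of the robot, y to its left, z up, the work surface at z = 0. Lengths are in m, angles in rad, forces in N, time in s.
With the tool pointing down it reaches from about 0.4 to 0.85 m from the base axis. Payload 6.9 kg.
Tool frame: the origin (TCP) lies at the very end of the fingers, on their centre line; the grasp point (between the pads) lies 19 mm behind it; z points along the fingers, y is the line along which they close (so a half turn about z gives the same grasp; the last joint's range is limited). The gripper opens to 85 mm and grips with 20 to 120 N. Pads are 22 mm wide; open, the fingers measure 114 mm over their backs; the gripper's body (76 mm by 85 mm) begins 54 mm behind the grasp point. The pads swing forward as they close: fully open they stand 13 mm farther back than shut.
Start: joints at [-1.234, 0.507, -0.238, 1.5, 0.126, 1.149, -0.155], TCP at [0.144, 0.608, 0.231] pointing down, gripper open.
Joint ranges: [-3.08, 3.08], [-0.24, 2.05], [-1.43, 1.35], [0, 2.5], [-1.52, 4.66], [0.17, 1.96], [-2.89, 2.89]. Speed limits (rad/s): [2.39, 2.39, 3.14, 3.14, 3.14, 3.14, 3.14].

INTERFACE

Orientations are given as a unit quaternion [w, x, y, z].
In Python, from bench import r gives the robot as it stands. Calls block until the motion is done:
- r.move_pose(position, orientation): joint-space move of the TCP to a pose.
- r.move_linear(position, frame=None, v=0.15): straight line of the TCP; frame=None keeps the orientation; v is the mean speed in m/s.
- r.goto_joints(angles): joint-space move.
- r.open_gripper() and r.clamp(squeeze=None): open the fingers fully, or close them until they stop; squeeze is the grip in N (None keeps the last).
- r.wait(seconds).
- r.ik(position, orientation): joint angles nearest the present ones, or None.
- r.read_camera(name): name is "scene" or "side" or "wrist"; returns a dict with "frame" (420x560x3 uint8, red, green, blue), "fx", "fy", "cx", "cy" (pixels), "extrinsics" (4x4, takes a point from world to camera coordinates); the wrist camera has in their place "mount" (4x4, takes a point from camera to tool coordinates, whose origin is the TCP and whose axes are the flange's). Camera axes: x right, y up, looking along -z (the intrinsics and any distortion apply to the point x, -y, -z); pixel columns grow to the right and rows downward; lengths in m; the calibration is good to about 2 mm. A picture is of the moment at which its call begins: read the wrist's pose just before it. There is no depth.
A pose or a line that the arm cannot do raises r.MotionError and nothing moves.
- r.sign_off(): hands the job in; it is judged then, once.
Readings, each from a call of its own:
- r.read_time_s(): time.
- r.read_q(): joint angles.
- r.read_joint_velocities(): joint speeds.
- r.read_joint_torque(): joint torques, N m.
- r.read_tool_pos(): TCP position.
- r.read_tool_rot(): TCP orientation.
- r.read_ft_force(): force on the tool from outside, world axes, zero at the start.
- r.read_moment(): the same for the moment, N m.
- r.read_finger_gap(): finger opening in m.
- r.read_finger_force(): force on a finger pad.
Only numpy, scipy, OpenCV 4.12 (cv2) and the standard library are available. Lean on these libraries where they do the work, as an engineer would, in place of code of your own. Each camera call takes 0.05 s, during which the arm holds its last target. There are 200 camera calls.

## Working session

There is one attempt and no reset: what is moved stays moved. The work goes in short steps, each a Python script; the robot and the scene stay as the last script left them, time stands still between calls to the robot, and variables do not carry over. Pictures are saved under pics/ and viewed, at most 10 in all, crops included, and the job is handed in when it is done.

```bash
ls; mkdir -p pics; python3 - <<'E'
from bench import r
import cv2,numpy as np
ims=[]
for n in("scene","side"):
    c=r.read_camera(n);cv2.imwrite(f"pics/{n}0.png",c["frame"][...,::-1])
    print(n,c["fx"],c["fy"],c["cx"],c["cy"],[k for k in c]);print(np.round(c["extrinsics"],4).tolist())
print(r.read_time_s(),r.read_tool_rot())
c=r.read_camera("wrist");print(c["mount"])
E
```

```text
pics
scene 507.0371429792443 507.0371429792443 276.6252516276589 208.67684750951352 ['frame', 'fx', 'fy', 'cx', 'cy', 'extrinsics']
[[-0.4631, 0.8863, -0.0055, 0.2602], [-0.7508, -0.389, 0.5338, 0.3703], [0.4709, 0.2513, 0.8456, -1.5476], [0.0, 0.0, 0.0, 1.0]]
side 412.68008446690646 412.68008446690646 281.06099294972176 210.72313605937248 ['frame', 'fx', 'fy', 'cx', 'cy', 'extrinsics']
[[0.9508, -0.3094, 0.0146, -0.5662], [0.1921, 0.6261, 0.7558, -0.2122], [-0.2429, -0.7158, 0.6547, -1.0287], [0.0, 0.0, 0.0, 1.0]]
0.1 [-8.94040789e-05  1.15639217e-01  9.93290942e-01 -8.17003938e-04]
[[ 5.45155706e-04  9.56428663e-01  2.91965607e-01  7.47004644e-02]
 [ 9.99999754e-01 -6.50128485e-04  2.62517035e-04  4.74787447e-05]
 [ 4.40893975e-04  2.91965393e-01 -9.56428782e-01 -1.41766587e-01]
 [ 0.00000000e+00  0.00000000e+00  0.00000000e+00  1.00000000e+00]]
```

View pics/scene0.png

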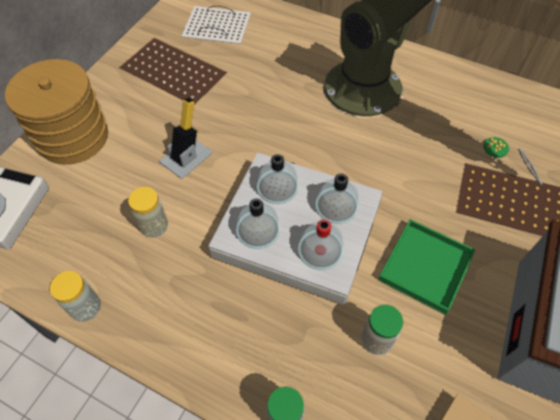

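View pics/side0.png

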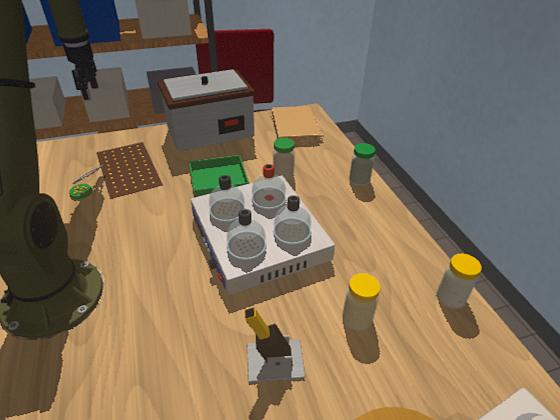

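Scene view: the red-collared bell is at (323,228) with its dot at (320,250). The green tray is at (428,265), the stand and probe at (187,130), and the jars at (385,325) and (147,210). The side view agrees: collar (268,172), tray (218,174), probe (258,325). Next I'll measure these.

```bash
cat > h.py <<'E'
import cv2,numpy as np
from bench import r
from scipy.spatial.transform import Rotation as R
def cam(n):
    T=None
    if n=="wrist":
        T=np.eye(4);T[:3,3]=r.read_tool_pos();q=np.array(r.read_tool_rot());T[:3,:3]=R.from_quat(q[[1,2,3,0]]).as_matrix()
    c=r.read_camera(n)
    c["pose"]=T@np.array(c["mount"]) if n=="wrist" else np.linalg.inv(np.array(c["extrinsics"]))
    c["hsv"]=cv2.cvtColor(np.ascontiguousarray(c["frame"]),cv2.COLOR_RGB2HSV);return c
def ray(c,uv):
    d=np.array([(uv[0]-c["cx"])/c["fx"],-(uv[1]-c["cy"])/c["fy"],-1]);d=c["pose"][:3,:3]@d
    return c["pose"][:3,3],d/np.linalg.norm(d)
def onplane(c,uv,z):
    o,d=ray(c,uv);return o+d*(z-o[2])/d[2]
def tri(c1,p1,c2,p2):
    (a,u),(b,v)=ray(c1,p1),ray(c2,p2)
    s=np.linalg.lstsq(np.c_[u,-v],b-a,rcond=None)[0];P,Q=a+s[0]*u,b+s[1]*v
    return (P+Q)/2,np.linalg.norm(P-Q)
def mask(c,lo,hi,roi=None):
    m=cv2.inRange(c["hsv"],lo,hi)
    if lo[0]==0: m|=cv2.inRange(c["hsv"],(170,lo[1],lo[2]),(180,255,255))
    if roi: k=np.zeros_like(m);x0,y0,x1,y1=roi;k[y0:y1,x0:x1]=255;m&=k
    return m
def blobs(m,amin=15):
    n,l,s,ce=cv2.connectedComponentsWithStats(m);return sorted([(s[i,4],ce[i].round(1).tolist(),s[i,:4].tolist(),l==i) for i in range(1,n) if s[i,4]>=amin],key=lambda b:-b[0])
E
python3 - <<'E'
from h import *
S,D=cam("scene"),cam("side")
for n,c,rr,ry,rg in(("scene",S,(290,210,350,270),(165,90,205,135),(370,210,480,315)),("side",D,(245,155,300,210),(235,300,280,345),(185,150,255,195))):
    print(n)
    for nm,lo,hi,roi in(("red",(0,60,60),(8,255,255),rr),("yel",(18,140,60),(32,255,255),ry),("grn",(55,100,30),(85,255,255),rg)):
        b=blobs(mask(c,lo,hi,roi))
        for a,ce,bb,l in b[:3]:
            print(nm,a,ce,bb)
        if nm=="yel":
            ys,xs=np.nonzero(b[0][3]);P=np.c_[xs,ys].astype(np.float32);rc=cv2.minAreaRect(P);print("rect",rc)
            m=P.mean(0);w,v=np.linalg.eigh(np.cov(P.T));d=v[:,1]*np.sign(v[1,1]);t=(P-m)@d;e=[m+d*(t.min()-.5),m+d*(t.max()+.5)];print("ends",e);c["e"]=e;c["m"]=m
        if nm=="red": c["r"]=[x[1] for x in b]
        if nm=="grn":
            ys,xs=np.nonzero(b[0][3]);H=cv2.convexHull(np.c_[xs,ys].astype(np.int32));A=cv2.approxPolyDP(H,5,True)[:,0];print(A.tolist())
            print([onplane(c,p,.03).round(3).tolist() for p in A])
print("collar",tri(S,S["r"][0],D,D["r"][0]))
for c in(S,D):
    for p in c["r"]: print("dot z.072",onplane(c,p,.072).round(4), "coll z.17",onplane(c,p,.1685).round(4))
print("yel",tri(S,S["e"][0],D,D["e"][0]),tri(S,S["e"][1],D,D["e"][1]),tri(S,S["m"],D,D["m"]))
f=S["frame"];a=cv2.resize(f[80:190,140:260],None,fx=5,fy=5,interpolation=2);b=cv2.resize(D["frame"][295:390,220:330],None,fx=5,fy=5,interpolation=2)
cv2.imwrite("pics/a.png",a[...,::-1]);cv2.imwrite("pics/b.png",b[...,::-1])
print(mask(S,(0,60,60),(8,255,255),(290,210,350,270)).sum())
E
```

```text
scene
red 210 [323.5, 228.2] [316, 219, 16, 19]
red 73 [319.9, 249.8] [315, 246, 11, 9]
yel 317 [186.7, 114.3] [180, 99, 15, 31]
rect ((186.89590454101562, 114.36751556396484), (11.398225784301758, 29.984880447387695), 6.842772960662842)
ends [array([188.74273978,  98.94018133]), array([184.72471036, 129.72931703])]
grn 5202 [427.1, 265.9] [379, 220, 95, 94]
grn 211 [385.1, 310.4] [371, 305, 30, 10]
[[473, 249], [445, 313], [379, 279], [410, 220]]
[[0.409, 0.452, 0.03], [0.596, 0.441, 0.03], [0.586, 0.281, 0.03], [0.402, 0.29, 0.03]]
side
red 132 [268.3, 170.8] [263, 164, 12, 14]
red 43 [268.8, 197.3] [265, 195, 9, 6]
yel 387 [258.3, 325.3] [245, 307, 25, 33]
rect ((257.3811340332031, 324.13397216796875), (33.22947692871094, 14.29084587097168), 55.61965560913086)
ends [array([248.64824796, 309.01142625]), array([266.28457586, 338.60438968])]
grn 1473 [216.0, 172.9] [189, 155, 60, 40]
[[248, 182], [195, 194], [189, 162], [238, 155]]
[[0.572, 0.277, 0.03], [0.397, 0.265, 0.03], [0.406, 0.448, 0.03], [0.578, 0.442, 0.03]]
collar (array([0.59846017, 0.13375631, 0.16660962]), np.float64(0.0003958832802195022))
dot z.072 [0.5453 0.117  0.072 ] coll z.17 [0.5993 0.1342 0.1685]
dot z.072 [0.6015 0.1337 0.072 ] coll z.17 [0.6502 0.1494 0.1685]
dot z.072 [0.6363 0.2613 0.072 ] coll z.17 [0.5978 0.131  0.1685]
dot z.072 [0.599  0.1317 0.072 ] coll z.17 [0.5652 0.0177 0.1685]
yel (array([ 0.42562168, -0.31711595,  0.18859162]), np.float64(0.0016869346814290397)) (array([ 0.45421229, -0.32991461,  0.09408206]), np.float64(0.0015381902855312348)) (array([ 0.43947036, -0.32489956,  0.1411328 ]), np.float64(0.0023920569608261518))
72165
```

```bash
python3 - <<'E'
from h import *
S,D=cam("scene"),cam("side")
for n,uv,z in(("jarG",(386,315),.126),("boxcorner",(505,368),0),("boxcorner2",(527,265),0),("jarY",(145,200),.126)): print(n,onplane(S,uv,z).round(3))
q=[0,0,1,0]
for p in([.599,.1325,.30],[.599,.1325,.15],[.599,.1325,.29],[.494,.362,.29],[.494,.362,.085]):
    for qq in(q,[0,.7071,.7071,0],[0,1,0,0]):
        j=r.ik(p,qq);print(p,None if j is None else np.round(j,2))
E
```

```text
jarG [0.702 0.324 0.126]
boxcorner [0.642 0.598 0.   ]
boxcorner2 [0.372 0.584 0.   ]
jarY [ 0.698 -0.274  0.126]
[0.599, 0.1325, 0.3] [-0.24  0.44 -0.04  1.42  0.02  1.29  1.3 ]
[0.599, 0.1325, 0.3] [-0.46  0.46  0.33  1.42 -0.15  1.29 -0.12]
[0.599, 0.1325, 0.3] [-0.59  0.49  0.56  1.42 -0.26  1.31 -1.58]
[0.599, 0.1325, 0.15] [-0.19  0.56 -0.1   1.65  0.07  0.94  1.25]
[0.599, 0.1325, 0.15] [-0.43  0.57  0.28  1.65 -0.19  0.95 -0.08]
[0.599, 0.1325, 0.15] [-0.58  0.61  0.53  1.65 -0.36  0.98 -1.49]
[0.599, 0.1325, 0.29] [-0.23  0.45 -0.04  1.43  0.02  1.26  1.3 ]
[0.599, 0.1325, 0.29] [-0.46  0.46  0.33  1.44 -0.15  1.27 -0.12]
[0.599, 0.1325, 0.29] [-0.59  0.49  0.56  1.44 -0.27  1.28 -1.58]
[0.494, 0.362, 0.29] [-0.52  0.45 -0.24  1.44  0.11  1.27  0.8 ]
[0.494, 0.362, 0.29] [-0.76  0.45  0.14  1.44 -0.06  1.26 -0.61]
[0.494, 0.362, 0.29] [-0.99  0.49  0.54  1.44 -0.25  1.28 -2.01]
[0.494, 0.362, 0.085] [-0.53  0.63 -0.23  1.72  0.19  0.81  0.72]
[0.494, 0.362, 0.085] [-0.73  0.63  0.1   1.72 -0.08  0.79 -0.6 ]
[0.494, 0.362, 0.085] [-0.96  0.68  0.48  1.72 -0.4   0.84 -1.87]
```

View pics/a.png

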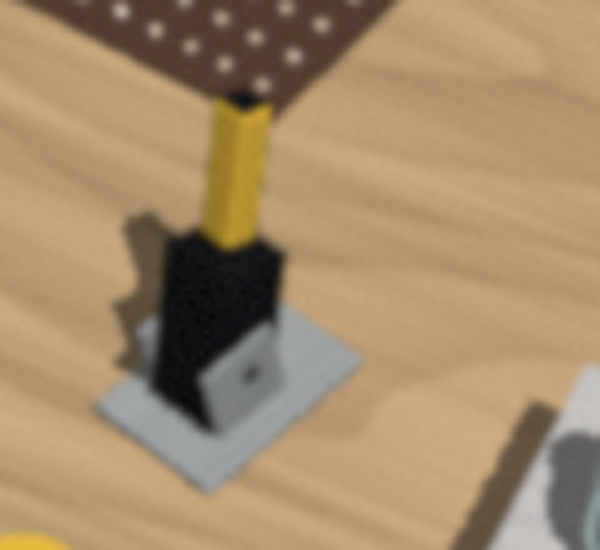

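The probe leans away from the scene camera, with the stand foot's corners at about (159,161), (182,178) and (212,152). Bell first.

```bash
python3 - <<'E'
from h import *
q=[0,0,1,0]
r.move_pose([.44,.40,.32],q)
r.move_pose([.599,.1325,.28],q)
r.move_linear([.599,.1325,.151],v=.12)
f0=r.read_ft_force()
r.clamp(30);print("gap",r.read_finger_gap(),r.read_finger_force(),r.read_time_s(),f0)
r.move_linear([.599,.1325,.29],v=.1)
print("gap",r.read_finger_gap(),r.read_ft_force(),r.read_time_s())
c=cam("scene");d=cam("side");cv2.imwrite("pics/c.png",np.r_[c["frame"][100:320,100:500],d["frame"][100:320,100:500]][...,::-1])
E
```

```text
gap 0.030952516029175876 30.029092133045197 4.6917 [-0.0997126   0.60113472 -0.58639252]
gap 0.030964297283305978 [-0.4455986   0.26388023 -0.96687362] 6.2333
```

View pics/c.png

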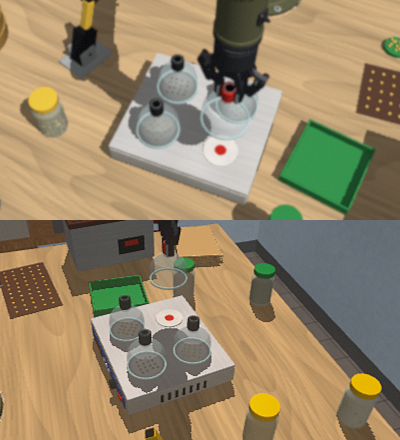

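The bell is lifted, and the red dot is clear of glass in both views: scene about (320,250), side about (269,197). Next I'll remeasure the dot and place the bell.

```bash
python3 - <<'E'
from h import *
for n,roi in(("scene",(300,238,345,270)),("side",(250,185,290,215))):
    c=cam(n);b=blobs(mask(c,(0,120,60),(8,255,255),roi));print(n,[(x[0],x[1],onplane(c,x[1],.072).round(4)) for x in b])
r.move_linear([.494,.362,.27],v=.15)
r.move_linear([.494,.362,.11],v=.12)
r.wait(.2);f0=np.array(r.read_ft_force())
z=.092;r.move_linear([.494,.362,z],v=.04)
while z>.081:
    f=np.array(r.read_ft_force())-f0
    print(round(z,4),f.round(2),r.read_tool_pos()[2])
    if f[2]>1.2: break
    z-=.0015;r.move_linear([.494,.362,z],v=.02)
r.open_gripper();r.wait(.2)
r.move_linear([.494,.362,.25],v=.15)
print(r.read_time_s())
c=cam("scene");d=cam("side");cv2.imwrite("pics/d.png",np.r_[c["frame"][100:320,160:560],d["frame"][100:320,100:500]][...,::-1])
E
```

```text
scene [(np.int32(79), [320.0, 249.6], array([0.6009, 0.1337, 0.072 ]))]
side [(np.int32(41), [268.9, 197.3], array([0.5993, 0.1317, 0.072 ]))]
0.092 [-0.77  0.09  0.25] 0.09177040665865022
0.0905 [-1.02  0.84  0.22] 0.09058080675676128
0.089 [0.08 1.35 1.31] 0.08896232141015918
13.0583
```

View pics/d.png

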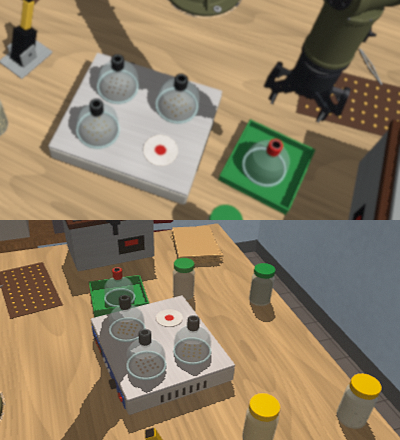

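The bell stands upright in the tray at about scene (425,255), well centred. Next I'll go to the probe and refine it with the wrist camera.

```bash
cat >> h.py <<'E'
def frame(psi,tilt=.349):
    z=np.array([-np.sin(tilt)*np.cos(psi),-np.sin(tilt)*np.sin(psi),np.cos(tilt)]);y=np.array([-np.sin(psi),np.cos(psi),0]);return np.c_[np.cross(y,z),y,z]
def toolq(M,k):  # k*90deg about probe axis, tool z = -probe z
    Rm=M@R.from_euler('x',180,degrees=True).as_matrix()@R.from_euler('z',90*k,degrees=True).as_matrix()
    return R.from_matrix(Rm).as_quat()[[3,0,1,2]]
E
python3 - <<'E'
from h import *
S=cam("scene")
A,B,C=[onplane(S,p,.008) for p in((159.4,161.4),(181.6,178),(212,151.6))]
print(A,B,C,"AB",np.linalg.norm(A-B),"BC",np.linalg.norm(B-C),"az BC",np.degrees(np.arctan2(*(C-B)[1::-1])),"az BA",np.degrees(np.arctan2(*(A-B)[1::-1])),"centre",(A+C)/2)
for psi in(-24,-15):
  M=frame(np.radians(psi));P=np.array([.4395,-.325,.141])
  for k in range(4):
    q=toolq(M,k)
    for d in(.08,-.019): 
        j=r.ik(P+M[:,2]*d,q);print(psi,k,d,None if j is None else np.round(j,2))
E
```

```text
[ 0.52428289 -0.38223863  0.008     ] [ 0.54329414 -0.29722546  0.008     ] [ 0.42876444 -0.27192585  0.008     ] AB 0.0871129549624935 BC 0.11729076682122931 az BC 167.54340582916598 az BA -102.60549742069367 centre [ 0.47652366 -0.32708224  0.008     ]
-24 0 0.08 [-0.18  0.39  1.16  2.11 -0.84  0.71 -0.49]
-24 0 -0.019 [ 0.25  0.45  0.55  2.16 -0.96  0.41 -0.42]
-24 1 0.08 [ 1.45  0.32 -1.02  2.09  0.46  0.57  2.86]
-24 1 -0.019 [ 1.22  0.49 -0.83  2.15  0.89  0.42  2.45]
-24 2 0.08 [ 0.3   0.22  0.45  2.11 -0.39  0.53  2.18]
-24 2 -0.019 [ 0.62  0.39  0.02  2.16 -0.33  0.26  2.09]
-24 3 0.08 [ 0.2   0.24  0.57  2.11 -0.46  0.54  0.68]
-24 3 -0.019 [ 0.56  0.39  0.1   2.16 -0.45  0.27  0.65]
-15 0 0.08 [-0.    0.33  0.95  2.09 -0.77  0.71 -0.38]
-15 0 -0.019 [ 0.29  0.45  0.55  2.15 -1.    0.48 -0.2 ]
-15 1 0.08 [-0.11  0.41  1.15  2.09 -0.89  0.8  -1.82]
-15 1 -0.019 [ 1.37  0.57 -1.03  2.14  0.94  0.5   2.58]
-15 2 0.08 [ 0.28  0.25  0.54  2.09 -0.55  0.6   2.52]
-15 2 -0.019 [ 0.67  0.4   0.01  2.14 -0.48  0.31  2.43]
-15 3 0.08 [ 0.26  0.25  0.57  2.09 -0.56  0.61  0.96]
-15 3 -0.019 [ 0.65  0.4   0.03  2.14 -0.51  0.32  0.89]
```

```bash
python3 - <<'E'
from h import *
M=frame(np.radians(-12.5));P=np.array([.4395,-.325,.141]);q=toolq(M,3)
r.move_pose([.42,.1,.33],[0,.7071,.7071,0])
V=P+M[:,2]*.11
r.move_pose(V,q);r.wait(.3)
c=cam("wrist");cv2.imwrite("pics/w1.png",c["frame"][...,::-1])
print(r.read_time_s(),r.read_q(),r.read_tool_pos(),c["fx"],c["cx"],c["cy"])
b=blobs(mask(c,(18,140,60),(32,255,255)),100);print([x[:3] for x in b])
def proj(X):
    x=np.linalg.inv(c["pose"])@np.r_[X,1];return [c["cx"]+c["fx"]*x[0]/-x[2],c["cy"]-c["fy"]*x[1]/-x[2]]
for s in(.04,0,-.04):print(s,proj(P+M[:,2]*s))
E
```

```text
16.225 [ 0.07818541  0.24012373  0.82544634  2.05236181 -0.59890434  0.72515672
  1.0622653 ] [ 0.40306511 -0.31654479  0.24443517] 329.2503574747455 282.8671188605029 208.980049147211
[(np.int32(5033), [354.9, 341.1], [307, 295, 91, 92]), (np.int32(3674), [497.1, 87.5], [465, 52, 64, 72]), (np.int32(986), [284.9, 202.6], [269, 183, 33, 55]), (np.int32(759), [472.4, 409.4], [452, 395, 44, 25])]
0.04 [np.float64(283.17543314683417), np.float64(223.39649988244895)]
0 [np.float64(283.10357290328085), np.float64(206.69971348024177)]
-0.04 [np.float64(283.0499800820457), np.float64(194.24737760426459)]
```

View pics/w1.png

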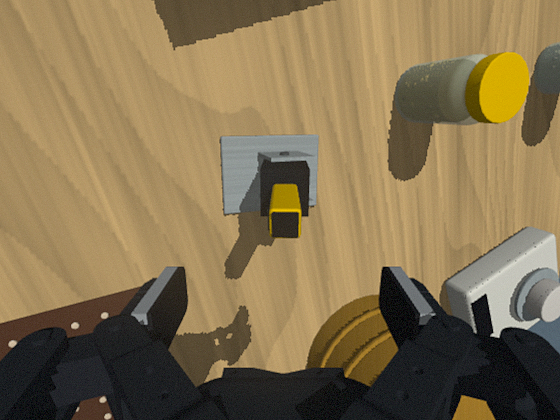

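The wrist view shows the handle's end face at about (286,224), lined up with the fingers. My model predicted (284,224). The horizontal offset is about 2 px, roughly 1.4 mm, so I'll correct for it, grasp and draw the probe out.

```bash
python3 - <<'E'
from h import *
M=frame(np.radians(-12.5));P=np.array([.4395,-.325,.141]);q=toolq(M,3)
c=cam("wrist");b=blobs(mask(c,(18,140,60),(32,255,255),(260,170,310,250)),100)[0][3]
for y in range(186,238,6):
    xs=np.nonzero(b[y])[0];print(y,xs.min(),xs.max(),end=' | ')
xs=np.nonzero(b[190:232])[1];o=1.4e-3
T=c["pose"][:3,0]  # image right in world
print(T)
P=P+T*o
print("P",P)
r.move_linear(P-M[:,2]*.019,v=.1)
r.wait(.2);f0=np.array(r.read_ft_force())
r.clamp(35);r.wait(.3)
print("gap",r.read_finger_gap(),r.read_finger_force(),np.array(r.read_ft_force())-f0,r.read_time_s())
r.move_linear(P+M[:,2]*(-.019+.02),v=.05)
print("gap",r.read_finger_gap(),np.array(r.read_ft_force())-f0)
r.move_linear(P+M[:,2]*(-.019+.105),v=.1)
print("gap",r.read_finger_gap(),np.array(r.read_ft_force())-f0,r.read_time_s(),r.read_q())
for k in range(4):
    for psi in range(-180,180,30):
        pass
for psi in range(-180,180,30):
    qq=toolq(frame(np.radians(psi),0),3)
    j=[r.ik([.6,.133,z],qq) for z in(.32,.178)];print(psi,[None if x is None else np.round(x,2) for x in j])
for n in("scene","side"): cv2.imwrite(f"pics/e_{n}.png",cam(n)["frame"][...,::-1])
E
```

```text
186 273 297 | 192 272 298 | 198 271 299 | 204 270 300 | 210 269 301 | 216 269 301 | 222 269 301 | 228 269 300 | 234 269 300 | [ 0.9175506  -0.2019737   0.34250184]
P [ 0.44078457 -0.32528276  0.1414795 ]
gap 0.021424297490681286 25.916251838207245 [-3.0043985   0.35609059  1.73211643] 18.8167
gap 0.021571801548349444 [-0.31967389  0.77073675 -0.96940086]
gap 0.021705493453929508 [-0.22055913  0.44540141 -2.50344732] 20.3667 [ 0.1169075   0.28465875  0.78767169  2.07297516 -0.67210176  0.68530097
  1.12900037]
-180 [array([ 0.11,  0.48, -0.63,  1.37,  0.28,  1.38,  2.62]), array([ 0.12,  0.59, -0.63,  1.6 ,  0.38,  1.08,  2.53])]
-150 [array([-0.87,  0.73,  1.33,  1.38, -0.71,  1.55, -2.22]), array([ 0.31,  0.71, -1.03,  1.6 ,  0.64,  1.21,  2.82])]
-120 [array([-0.87,  0.72,  1.31,  1.38, -0.7 ,  1.55, -1.71]), array([-0.89,  0.9 ,  1.33,  1.62, -0.89,  1.36, -1.52])]
-90 [array([-0.87,  0.72,  1.3 ,  1.38, -0.68,  1.54, -1.2 ]), array([-0.86,  0.83,  1.21,  1.62, -0.8 ,  1.27, -1.08])]
-60 [array([-0.81,  0.62,  1.07,  1.38, -0.54,  1.45, -0.81]), array([-0.8 ,  0.72,  0.99,  1.62, 
[... 164 characters left out ...]
53,  0.79,  1.38, -0.37,  1.39,  0.09]), array([-0.69,  0.63,  0.74,  1.61, -0.47,  1.08,  0.18])]
30 [array([-0.66,  0.51,  0.71,  1.38, -0.33,  1.37,  0.57]), array([-0.62,  0.6 ,  0.62,  1.61, -0.39,  1.05,  0.63])]
60 [array([-0.65,  0.5 ,  0.68,  1.38, -0.32,  1.37,  1.08]), array([-0.59,  0.59,  0.55,  1.61, -0.34,  1.04,  1.11])]
90 [array([-0.68,  0.52,  0.75,  1.38, -0.35,  1.38,  1.64]), array([-0.57,  0.58,  0.52,  1.61, -0.32,  1.03,  1.62])]
120 [array([-0.64,  0.5 ,  0.66,  1.38, -0.3 ,  1.37,  2.12]), array([-0.39,  0.54,  0.22,  1.61, -0.13,  1.01,  1.96])]
150 [array([-0.4 ,  0.44,  0.24,  1.38, -0.1 ,  1.34,  2.46]), array([-0.31,  0.53,  0.08,  1.61, -0.05,  1.  ,  2.4 ])]
```

View pics/e_side.png

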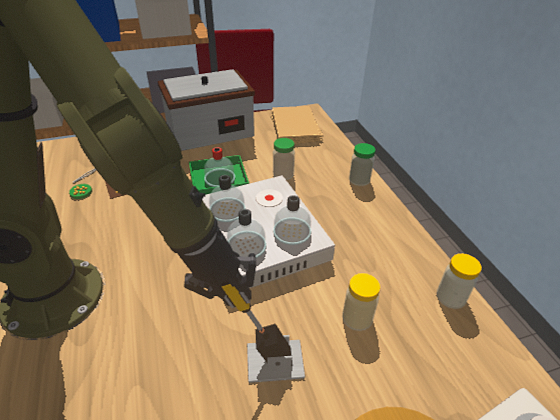

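The probe is drawn out and held; its shank ends at about (262,328), just above the block. Next I'll lift it, bring it upright and move it above the dot.

```bash
python3 - <<'E'
from h import *
M=frame(np.radians(-12.5))
p=np.array(r.read_tool_pos())
r.move_linear(p+M[:,2]*.03,v=.1)
q=toolq(frame(0,0),3)
try: r.move_linear([.43,-.27,.37],frame=q,v=.15)
except r.MotionError as e: print("lin",e); r.move_pose([.43,-.27,.37],q)
print(r.read_time_s())
r.move_pose([.6,.1327,.37],q)
r.move_linear([.6,.1327,.26],v=.12);r.wait(.3)
print(r.read_tool_pos(),r.read_finger_gap(),r.read_time_s(),r.read_ft_force())
t=[]
for n in("scene","side"):
    c=cam(n);cv2.imwrite(f"pics/f_{n}.png",c["frame"][...,::-1])
    x=np.linalg.inv(c["pose"])@[.6,.1327,.149,1];u=[c["cx"]+c["fx"]*x[0]/-x[2],c["cy"]-c["fy"]*x[1]/-x[2]];print(n,"expected tip",u)
    a,b=int(u[0]),int(u[1]);t.append(cv2.resize(c["frame"][b-45:b+45,a-30:a+30],None,fx=6,fy=6,interpolation=2))
cv2.imwrite("pics/f.png",np.hstack(t)[...,::-1])
E
```

```text
21.9333
[0.60014633 0.13270894 0.26037422] 0.021969781316306815 24.9083 [-0.4195569  -0.65356328 -1.09594707]
scene expected tip [np.float64(322.1029886020843), np.float64(232.65068412166994)]
side expected tip [np.float64(268.89858445973374), np.float64(175.96479041006032)]
```

View pics/f.png

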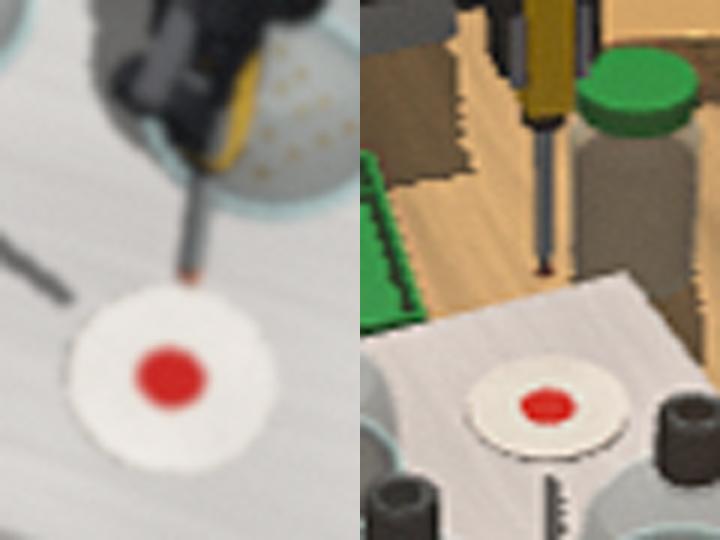

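The tip is at scene crop (188,281) and side crop (185,274); the shank top is at (198,178) and (183,130). I'll triangulate both ends.

```bash
python3 - <<'E'
from h import *
S,D=cam("scene"),cam("side")
f=lambda o,x,y:(o[0]-30+x/6-.4,o[1]-45+y/6-.4)
T,e=tri(S,f((322,232),188,281),D,f((268,175),185,274));U,e2=tri(S,f((322,232),198,178),D,f((268,175),183,130))
print(T,e,U,e2,np.linalg.norm(U-T),"tilt",(U-T)[:2]/(U-T)[2],r.read_tool_pos())
d,e=tri(S,(320,249.6),D,(268.9,197.3));print(d,e)
E
```

```text
[0.60019998 0.13548195 0.14905104] 0.001573091979901051 [0.60223307 0.13618166 0.22722885] 0.006544378156684166 0.07820736552373586 tilt [0.02600596 0.00895032] [0.59999911 0.13273107 0.26005524]
[0.59995666 0.13350728 0.07036144] 0.00020104782223098985
```

The tip (0.600, 0.1355, 0.149) is within 2 mm of the dot, and the probe is near vertical. I'll shift 2 mm in y, lower it and feel for contact.

```bash
python3 - <<'E'
from h import *
X,Y=.5999,.131
r.move_linear([X,Y,.195],v=.08);r.wait(.4)
F=lambda:np.mean([np.array(r.read_ft_force()) for _ in range(1) for _ in (r.wait(.03),)]*1,axis=0)
def avg(n=8):
    v=[]
    for _ in range(n): r.wait(.03);v.append(r.read_ft_force())
    return np.mean(v,axis=0)
f0=avg();z=.188
while z>.174:
    r.move_linear([X,Y,z],v=.03);r.wait(.1);f=avg()-f0
    print(round(z,4),round(r.read_tool_pos()[2],4),f.round(2))
    if f[2]>3.2: break
    z-=.001
print(r.read_finger_gap(),r.read_finger_force(),r.read_time_s())
t=[]
for n,(a,b) in(("scene",(322,235)),("side",(268,182))):
    c=cam(n);t.append(cv2.resize(c["frame"][b-45:b+45,a-30:a+30],None,fx=6,fy=6,interpolation=2))
cv2.imwrite("pics/g.png",np.hstack(t)[...,::-1])
E
```

```text
0.188 0.1881 [-0.14  0.37  0.23]
0.187 0.187 [-0.4   0.17  0.08]
0.186 0.186 [-0.13 -0.09 -0.44]
0.185 0.185 [-0.17 -0.03 -0.07]
0.184 0.184 [-0.06 -0.14 -0.29]
0.183 0.183 [-0.23 -0.06 -0.37]
0.182 0.182 [-0.2   0.12 -0.62]
0.181 0.181 [ 0.1   0.03 -0.26]
0.18 0.1801 [0.26 0.18 0.79]
0.179 0.1791 [ 0.58 -0.18  1.3 ]
0.178 0.1781 [ 0.88 -0.36  1.98]
0.177 0.1771 [ 1.25 -0.13  2.68]
0.176 0.176 [ 1.19 -0.28  2.73]
0.175 0.175 [ 1.33 -0.5   3.33]
0.021922515131543918 26.626373827457428 35.5083
```

View pics/g.png

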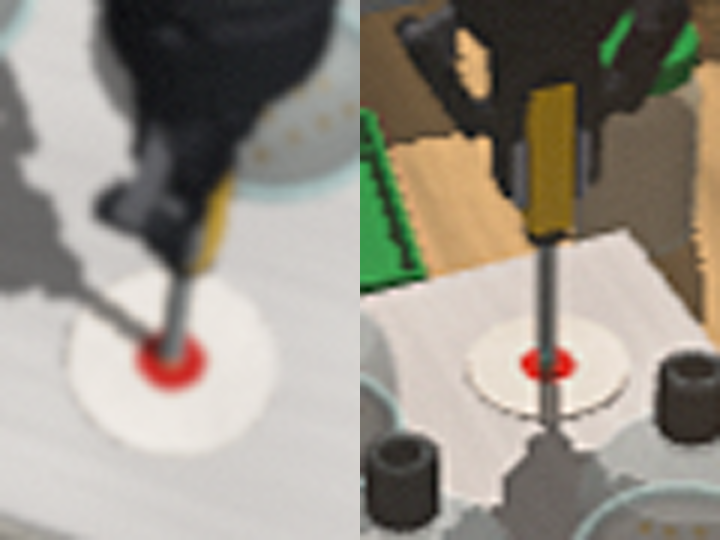

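The tip sits in the middle of the red dot in both views (scene crop (172,362), side crop (547-360,365)). Contact began at TCP z of about 0.1805, so the tip is now about 5.5 mm in, at about 3.7 N. That matches the spring, so I'll hand it in.

```bash
python3 - <<'E'
from h import *
r.wait(.3);print(r.read_tool_pos(),r.read_finger_force(),r.read_ft_force(),r.read_time_s())
print(r.sign_off())
E
```

```text
[0.59992563 0.13098029 0.17499469] 26.634887158870697 [ 1.72946978 -0.37653055  2.65682373] 35.9083
the job is handed in; nothing more can be done
None
```

I handed the job in at about 36 s: the red-collared bell stands upright in the green tray, and the thermometer is held upright on the red dot with its tip about 5.5 mm in at roughly 3.7 N (estimated from force and height readings); no verdict came back.

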